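# Transfer a row of turned parts to the inspection rack in order

## Robot

A 6-joint arm with a two-finger parallel gripper is mounted at the origin on the work surface. World frame = base frame: x ahead of the robot, y to its left, z up, the work surface at z = 0. Lengths are in m, angles in rad, forces in N, time in s.
With the tool pointing down it reaches from about 0.375 to 0.75 m from the base axis. Payload 9 kg.
Tool frame: the origin (TCP) lies on the centre line of the jaws, within the pads' length; the fingertips stand 25 mm ahead of it and the grasp point (between the pads) lies 6 mm ahead of it; x points along the fingers, y is the direction in which the jaws open and shut, and the axes are right-handed (so a half turn about x gives the same grasp; the last joint's range is limited). The gripper opens to 85 mm and grips with 20 to 120 N. Pads are 22 mm wide; open, the fingers measure 114 mm over their backs; the gripper's body (76 mm by 85 mm) begins 54 mm behind the grasp point. The pads swing forward as they close: fully open they stand 13 mm farther back than shut.
Start: joints at [0.94, 0.104, 0.097, 1.564, 0, 1.353], TCP at [0.241, 0.55, 0.256] pointing down, gripper open.
Joint ranges: [-2.99, 2.99], [-0.84, 1.86], [-1.1, 1.16], [-1.84, 2.11], [-1.51, 1.56], [-3.14, 3.14]. Speed limits (rad/s): [2.22, 2.22, 2.57, 3.14, 3.14, 3.14].

## Interface

Orientations are given as a rotation vector (axis times angle).
In Python, from plant import sense, vision, r gives the robot as it stands.
- The arm moves only by the tool drive_tool, never from a script. Its argument "rows" is a list that holds one entry, the list of rows, each a list of 7 numbers: the shift along the tool's x, y, z normalised to -1 to 1, where 1 is 0.03 m, then the turn, a rotation vector about the tool's x, y, z normalised to -1 to 1, where 1 is 6 degrees, then the closure, from 0 (fully open) to 1 (shut). In form: [[[dx, dy, dz, wx, wy, wz, grip], ...]]. A call has 1 to 12 rows; each row shifts and turns the commanded pose from where the row before left it, along the tool's axes as they then stand; what a row does not reach is not made up. A row lasts 1/8 s, in which the tool goes at most 62.5 mm and 10.7 degrees, less where a joint would pass 70% of its speed; a pose out of reach is approached as far as the arm can. A call with a number of a shift or a turn outside -1 to 1 is refused whole. A call with a gripper value outside its range is refused whole. The fingers move at their own pace and stop on an object; the grip force is fixed at half the most. Time passes only in rows, so rows that do not move let the fingers close. It gives the time, the measured TCP pose, the force and the opening at its end, in the units of the state.
- sense(): the state, without advancing time (a new reading comes with each control period).
- vision.grab_frame(name): name is "side" or "top" or "wrist"; returns the picture (480x640x3 uint8, red, green, blue); there is no depth.
- vision.camera_model(name): a dict with "fx", "fy", "cx", "cy" (pixels), "k1" (the pictures are not rectified: a ray, as slopes to the right and down, at radius r is drawn at 1 + k1 r^2 times it, then the intrinsics apply), "extrinsics" (4x4, takes a point from world to camera coordinates); the wrist camera has in their place "hand_eye" (4x4, takes a point from camera to tool coordinates, whose origin is the TCP and whose axes are the tool frame's). Camera axes: x right, y up, looking along -z (the intrinsics and any distortion apply to the point x, -y, -z); pixel columns grow to the right and rows downward; lengths in m; the calibration is good to about 2 mm. A picture is of the moment at which its call begins: read the wrist's pose just before it. camera_model takes no time and is no camera call.
- r.finish_job(): hands the job in, once; it reports no verdict.
The state is a dict: "time_s": time; "joint_positions": joint angles; "qvel": joint speeds; "joint_efforts": joint torques, N m; "eef_pos": TCP position; "tcp_rot": TCP orientation; "force": force on the tool from outside, world axes, zero at the start; "wrist_torque": the same for the moment, N m; "gripper_width": finger opening in m.
Only numpy, scipy, OpenCV 4.12 (cv2) and the standard library are available. Lean on these libraries where they do the work, as an engineer would, in place of code of your own. Each camera call takes 0.05 s, during which the arm holds its last target.

## Task

Move the four tubes from the grey wash rack onto the pins of the aluminium inspection rack, one per pin, keeping their order as counted from the red ends: the tube that starts nearest the wash rack's red end goes on the pin nearest the red stop, the next one on the next pin, and so on. Leave each standing upright over its pin, flat on the rack and let go, and do not tip any over on the way.

Things in the scene. Friction and masses are not known exactly. Their poses are not given: they have to be found in the camera images.
- bronze_mid (a point): Centre (half-way up, on the axis) of the copper-coloured bronze bush, outside 38 mm, with a 50 mm flange 5 mm thick round its foot; a loose upright tube 44 mm high, open bore 28 mm, about 0.14 kg. z is its axis, up. It starts standing on the yellow seat.
- silver_mid (a point): Centre (half-way up, on the axis) of the silver aluminium collar, outside 44 mm, with a small dark cross-hole on two sides; a loose upright tube 44 mm high, open bore 28 mm, about 0.14 kg. z is its axis, up. It starts standing on the green seat.
- black_mid (a point): Centre (half-way up, on the axis) of the black sleeve, outside 40 mm; a loose upright tube 44 mm high, open bore 28 mm, about 0.14 kg. z is its axis, up. It starts standing on the white seat.
- blue_mid (a point): Centre (half-way up, on the axis) of the blue sleeve with two thin silver bands, outside 40 mm; a loose upright tube 44 mm high, open bore 28 mm, about 0.14 kg. z is its axis, up. It starts standing on the orange seat.
- seat_bronze: Yellow seat pad under the bronze tube at the start, 56 x 60 mm, 6 thick, with a pin 10 across, 14 high. Origin: centre of underside, 12 mm above the table. +x points along the row to the wash rack's red end (a block 34 mm high, 47 mm past the last seat's centre). Four seats, 70 mm pitch, any order (pad colour means nothing else), fixed on the grey wash rack, 320 x 76 mm.
- seat_silver: Green seat pad under the silver tube at the start, 56 x 60 mm, 6 thick, with a pin 10 across, 14 high. Origin: centre of underside, 12 mm above the table. +x points along the row to the wash rack's red end (a block 34 mm high, 47 mm past the last seat's centre). Four seats, 70 mm pitch, any order (pad colour means nothing else), fixed on the grey wash rack, 320 x 76 mm.
- seat_black: White seat pad under the black tube at the start, 56 x 60 mm, 6 thick, with a pin 10 across, 14 high. Origin: centre of underside, 12 mm above the table. +x points along the row to the wash rack's red end (a block 34 mm high, 47 mm past the last seat's centre). Four seats, 70 mm pitch, any order (pad colour means nothing else), fixed on the grey wash rack, 320 x 76 mm.
- seat_blue: Orange seat pad under the blue tube at the start, 56 x 60 mm, 6 thick, with a pin 10 across, 14 high. Origin: centre of underside, 12 mm above the table. +x points along the row to the wash rack's red end (a block 34 mm high, 47 mm past the last seat's centre). Four seats, 70 mm pitch, any order (pad colour means nothing else), fixed on the grey wash rack, 320 x 76 mm.
- gauge_rack: Inspection rack: fixed aluminium bar 340 mm long (x), 70 wide (y), 20 high, origin at the centre of its underside, on the table. Four upright pins, 10 mm across, 26 high, stand on its top at x = -105, -35, 35, 105 mm, y = 0, each in a dark disc. A tube slips over a pin with 9 mm to spare all round and stands on the top face.
- red_stop: Red stop block, fixed on top of the inspection rack at either of its ends (x = +155 or -155 mm in the rack's frame, varies), marking its red end; 20 mm along the rack, 70 across, 25 high, origin at the centre of its underside. A plain aluminium block of that size is at the other end.

How it is judged:
At the end, for the whole second after the job is handed in: Tubes on the pins in their starting order, both counted from the red ends; each within 12 mm of its pin along and across the rack, standing on the rack's top (height within 5 mm), upright within 0.1 rad, same way up as at the start, at rest (below 0.02 m/s) and released (((x of any of seat_silver, seat_black, seat_blue in the frame of seat_bronze below -0.175 m and horizontal distance between bronze_mid and red_stop between 0.038 and 0.062 m) or (x of any of seat_silver, seat_black, seat_blue in the frame of seat_bronze below -0.105 m and x of each of seat_silver, seat_black, seat_blue in the frame of seat_bronze above -0.175 m and horizontal distance between bronze_mid and red_stop between 0.108 and 0.132 m) or (x of any of seat_silver, seat_black, seat_blue in the frame of seat_bronze below -0.035 m and x of each of seat_silver, seat_black, seat_blue in the frame of seat_bronze above -0.105 m and horizontal distance between bronze_mid and red_stop between 0.178 and 0.202 m) or (x of each of seat_silver, seat_black, seat_blue in the frame of seat_bronze above 0 m and horizontal distance between bronze_mid and red_stop between 0.248 and 0.272 m)) and y of bronze_mid in the frame of gauge_rack between -0.012 and 0.012 m and z of bronze_mid in the frame of gauge_rack between 0.037 and 0.047 m and angle between each of bronze_mid, silver_mid, black_mid, blue_mid's own z axis and vertical below 0.1 rad and linear speed of each of bronze, silver, black, blue below 0.02 m/s and contact force between each of bronze, silver, black, blue and the fingers below 0.05 N and ((x of any of seat_bronze, seat_black, seat_blue in the frame of seat_silver below -0.175 m and horizontal distance between silver_mid and red_stop between 0.038 and 0.062 m) or (x of any of seat_bronze, seat_black, seat_blue in the frame of seat_silver below -0.105 m and x of each of seat_bronze, seat_black, seat_blue in the frame of seat_silver above -0.175 m and horizontal distance between silver_mid and red_stop between 0.108 and 0.132 m) or (x of any of seat_bronze, seat_black, seat_blue in the frame of seat_silver below -0.035 m and x of each of seat_bronze, seat_black, seat_blue in the frame of seat_silver above -0.105 m and horizontal distance between silver_mid and red_stop between 0.178 and 0.202 m) or (x of each of seat_bronze, seat_black, seat_blue in the frame of seat_silver above 0 m and horizontal distance between silver_mid and red_stop between 0.248 and 0.272 m)) and y of silver_mid in the frame of gauge_rack between -0.012 and 0.012 m and z of silver_mid in the frame of gauge_rack between 0.037 and 0.047 m and ((x of any of seat_bronze, seat_silver, seat_blue in the frame of seat_black below -0.175 m and horizontal distance between black_mid and red_stop between 0.038 and 0.062 m) or (x of any of seat_bronze, seat_silver, seat_blue in the frame of seat_black below -0.105 m and x of each of seat_bronze, seat_silver, seat_blue in the frame of seat_black above -0.175 m and horizontal distance between black_mid and red_stop between 0.108 and 0.132 m) or (x of any of seat_bronze, seat_silver, seat_blue in the frame of seat_black below -0.035 m and x of each of seat_bronze, seat_silver, seat_blue in the frame of seat_black above -0.105 m and horizontal distance between black_mid and red_stop between 0.178 and 0.202 m) or (x of each of seat_bronze, seat_silver, seat_blue in the frame of seat_black above 0 m and horizontal distance between black_mid and red_stop between 0.248 and 0.272 m)) and y of black_mid in the frame of gauge_rack between -0.012 and 0.012 m and z of black_mid in the frame of gauge_rack between 0.037 and 0.047 m and ((x of any of seat_bronze, seat_silver, seat_black in the frame of seat_blue below -0.175 m and horizontal distance between blue_mid and red_stop between 0.038 and 0.062 m) or (x of any of seat_bronze, seat_silver, seat_black in the frame of seat_blue below -0.105 m and x of each of seat_bronze, seat_silver, seat_black in the frame of seat_blue above -0.175 m and horizontal distance between blue_mid and red_stop between 0.108 and 0.132 m) or (x of any of seat_bronze, seat_silver, seat_black in the frame of seat_blue below -0.035 m and x of each of seat_bronze, seat_silver, seat_black in the frame of seat_blue above -0.105 m and horizontal distance between blue_mid and red_stop between 0.178 and 0.202 m) or (x of each of seat_bronze, seat_silver, seat_black in the frame of seat_blue above 0 m and horizontal distance between blue_mid and red_stop between 0.248 and 0.272 m)) and y of blue_mid in the frame of gauge_rack between -0.012 and 0.012 m and z of blue_mid in the frame of gauge_rack between 0.037 and 0.047 m); the robot touches nothing.
It fails at once if a tube is tipped over (more than 0.9 rad) (angle between any of bronze_mid, silver_mid, black_mid, blue_mid's own z axis and vertical above 0.9 rad).
It also fails if it takes over 112 s, if anything falls off the work surface, if the arm or the gripper's body presses on something with over 40 N, if the wrist force passes 120 N, or if a joint passes its speed limit or range.

## Working session

There is one attempt and no reset: what is moved stays moved. The work goes in short steps, Python scripts to look and compute and a tool call to move; the robot and the scene stay as the last step left them, time stands still between calls to the robot, and variables do not carry over. Pictures are saved under pics/ and viewed, and the job is handed in when it is done.

Besides the shell and the picture viewer there is one more tool, called after "Call:" as name(argument=value, ...), one argument or row to a line, values as JSON. drive_tool: Moves the arm, as the interface text tells. Scaled input: -1 to 1 covers 0.03 m each way for a shift and 6 degrees each way for a turn. Its arguments: {"type":"object","properties":{"rows":{"type":"array","items":{"type":"array","items":{"type":"array","items":{"type":"number"}}}}},"required":["rows"]}

```bash
mkdir -p pics; ls; python3 - <<'E'
from plant import sense, vision, r
import cv2
s=sense(); print({k:s[k] for k in ('time_s','joint_positions','eef_pos','tcp_rot','force','gripper_width')})
for n in ('side','top','wrist'):
    im=vision.grab_frame(n); cv2.imwrite(f'pics/{n}0.png',im[:,:,::-1]); print(n,vision.camera_model(n))
E
```

```text
pics
{'time_s': 0.0, 'joint_positions': array([9.40302123e-01, 1.04687689e-01, 9.64555858e-02, 1.56387213e+00,
       1.93773915e-06, 1.35308147e+00]), 'eef_pos': array([0.24051596, 0.54936356, 0.25552156]), 'tcp_rot': array([ 0.32286217,  1.54697945, -0.32474443]), 'force': array([0.71373736, 0.29589197, 1.14777213]), 'gripper_width': 0.08552689105243926}
side {'fx': 467.66573426504215, 'fy': 467.66573426504215, 'cx': 319.3179563185827, 'cy': 248.88960262107366, 'k1': 0.041883487560370615, 'extrinsics': array([[ 0.99875851, -0.04914133, -0.00815853, -0.53995388],
       [ 0.03660667,  0.61296698,  0.78926006, -0.05822189],
       [-0.03378438, -0.78857886,  0.61400489, -0.89279615],
       [ 0.        ,  0.        ,  0.        ,  1.        ]])}
top {'fx': 499.4054168280971, 'fy': 499.4054168280971, 'cx': 321.2099996919421, 'cy': 238.40349937823515, 'k1': 0.009503355458207468, 'extrinsics': array([[-0.20799769, -0.97812219, -0.00373524,  0.09094304],
       [ 0.95711272, -0.20431442,  0.20540411, -0.54931194],
       [-0.20167348,  0.03914854,  0.97867012, -0.75617743],
       [ 0.        ,  0.        ,  0.        ,  1.        ]])}
wrist {'fx': 402.7084862807252, 'fy': 402.7084862807252, 'cx': 319.49129764931325, 'cy': 240.5695779219125, 'k1': -0.05400199159155177, 'hand_eye': array([[ 1.14188585e-03,  3.17500024e-01, -9.48257576e-01,
        -1.17750509e-01],
       [ 9.99998521e-01,  8.57170969e-04,  1.49119396e-03,
        -7.70505764e-04],
       [ 1.28627298e-03, -9.48257876e-01, -3.17498576e-01,
        -8.13318803e-02],
       [ 0.00000000e+00,  0.00000000e+00,  0.00000000e+00,
         1.00000000e+00]])}
```

View pics/top0.png

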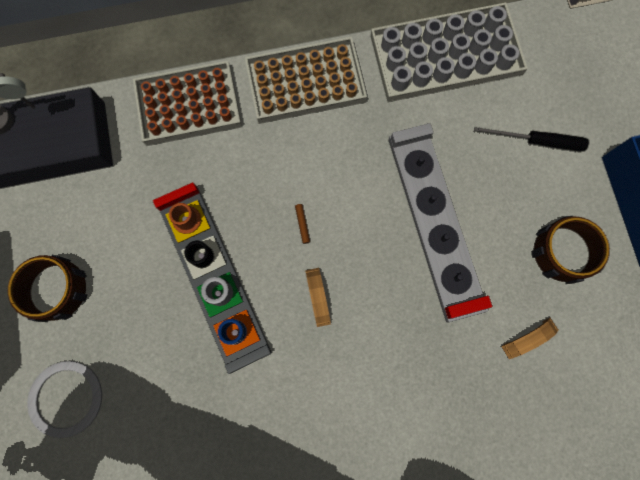

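View pics/side0.png

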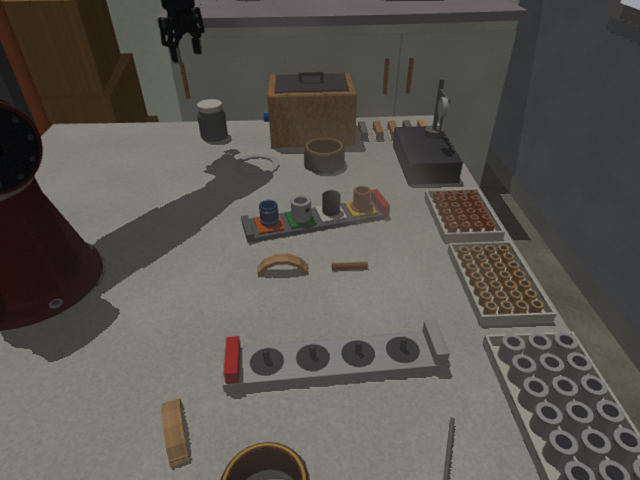

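View pics/wrist0.png

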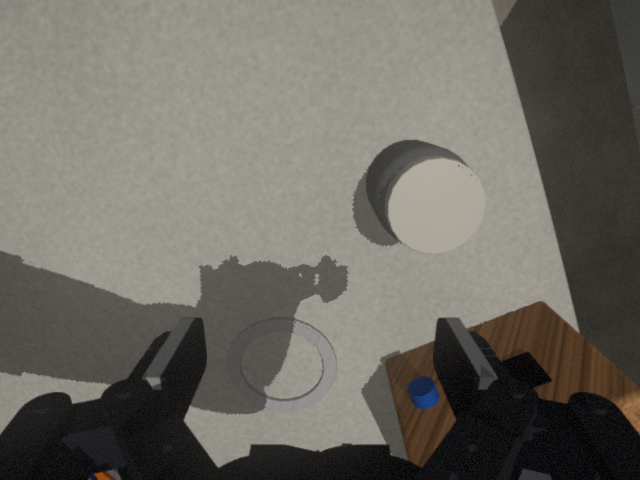

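```bash
cat > h.py <<'E'
import numpy as np, cv2
from plant import sense, vision, r
from scipy.spatial.transform import Rotation as R
def K(m): return np.array([[m['fx'],0,m['cx']],[0,m['fy'],m['cy']],[0,0,1.]])
def T(name,s=None):  # cam->world
    m=vision.camera_model(name)
    if 'extrinsics' in m: return np.linalg.inv(m['extrinsics'])
    s=s or sense(); W=np.eye(4); W[:3,:3]=R.from_rotvec(s['tcp_rot']).as_matrix(); W[:3,3]=s['eef_pos']
    return W@m['hand_eye']
def cast(name,px,z,Tc=None):
    m=vision.camera_model(name); Tc=T(name) if Tc is None else Tc
    d=np.array([(px[0]-m['cx'])/m['fx'],(px[1]-m['cy'])/m['fy']])
    u=d.copy()
    for _ in range(20): u=d/(1+m['k1']*(u@u))
    v=Tc[:3,:3]@np.array([u[0],-u[1],-1]); o=Tc[:3,3]
    return o+v*(z-o[2])/v[2]
def proj(name,P,Tc=None):
    m=vision.camera_model(name); Tc=T(name) if Tc is None else Tc
    c=np.linalg.inv(Tc)@np.r_[P,1]; u=np.array([c[0],-c[1]])/-c[2]; u=u*(1+m['k1']*(u@u))
    return np.array([u[0]*m['fx']+m['cx'],u[1]*m['fy']+m['cy']])
E
python3 - <<'E'
import cv2
a=cv2.imread('pics/top0.png'); 
cv2.imwrite('pics/c1.png',cv2.resize(a[170:380,140:290],None,fx=3.8/1.35,fy=3.8/1.35,interpolation=cv2.INTER_CUBIC))
cv2.imwrite('pics/c2.png',cv2.resize(a[115:325,380:505],None,fx=2.8,fy=2.8,interpolation=cv2.INTER_CUBIC))
a=cv2.imread('pics/side0.png'); 
cv2.imwrite('pics/c3.png',cv2.resize(a[170:250,230:400],None,fx=4.5,fy=4.5,interpolation=cv2.INTER_CUBIC))
E
```

```text
(no output)
```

View pics/c1.png

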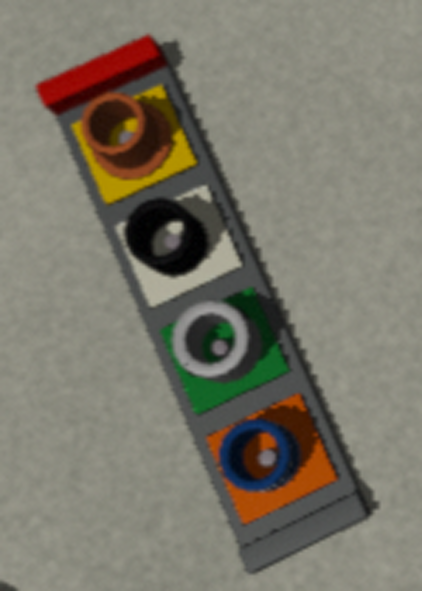

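View pics/c2.png

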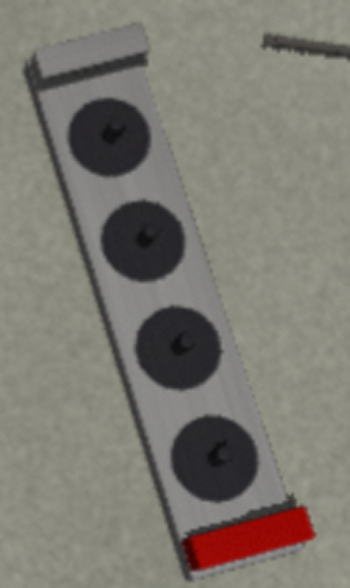

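View pics/c3.png

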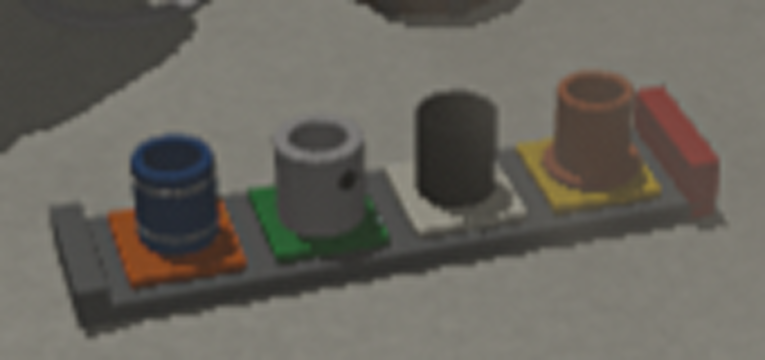

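```bash
python3 - <<'E'
from h import *
a=cv2.imread('pics/top0.png'); b=cv2.imread('pics/side0.png')
pins=[]
for n,im,(x0,x1,y0,y1) in (('top',a,(395,485,140,300)),('side',b,(245,425,330,380))):
    g=cv2.cvtColor(im,cv2.COLOR_BGR2GRAY)[y0:y1,x0:x1]
    m=(g<62).astype('uint8')
    m=cv2.morphologyEx(m,cv2.MORPH_OPEN,np.ones((5,5)))
    cs,_=cv2.findContours(m,cv2.RETR_EXTERNAL,cv2.CHAIN_APPROX_NONE)
    for c in cs:
        if cv2.contourArea(c)<150: continue
        e=cv2.fitEllipse(cv2.convexHull(c)); p=np.array(e[0])+[x0,y0]
        print(n,p.round(1),np.round(e[1],1),cast(n,p,0.020).round(4))
k=2.815
for nm,p in dict(bronze=(113,122),black=(162,232),silver=(211,338),blue=(257,454)).items():
    print(nm,cast('top',np.array(p)/k+[140,170],.062).round(4))
for nm,p in dict(bronze=(594,92),black=(456,106),silver=(318,138),blue=(174,156)).items():
    print(nm,cast('side',np.array(p)/4.5+[230,170],.062).round(4))
# seat pads by corners (c1)
for nm,p in dict(yellow=[(163,85),(197,165),(107,203),(72,122)],white=[(208,185),(243,267),(153,307),(116,228)],green=[(254,289),(289,370),(199,414),(162,330)],orange=[(303,394),(337,478),(245,524),(207,437)]).items():
    print(nm,cast('top',np.mean(p,0)/k+[140,170],.018).round(4))
s=sense(); print(R.from_rotvec(s['tcp_rot']).as_matrix().round(3))
E
```

```text
top [456.1 278.4] [29.  30.3] [ 0.4499 -0.2335  0.02  ]
top [443.1 238.8] [28.3 29.5] [ 0.5199 -0.2297  0.02  ]
top [430.6 200.6] [27.6 28.9] [ 0.5897 -0.2259  0.02  ]
top [418.4 163.5] [26.8 28.2] [ 0.6597 -0.2221  0.02  ]
side [263.9 363.9] [18.4 22.9] [ 0.4455 -0.2399  0.02  ]
side [311.8 358.7] [22.1 31.1] [ 0.5178 -0.2343  0.02  ]
side [357.7 353.5] [24.6 31.9] [ 0.5886 -0.2282  0.02  ]
side [402.3 349.5] [24.  32.7] [ 0.6583 -0.224   0.02  ]
bronze [0.6444 0.1917 0.062 ]
black [0.5742 0.1742 0.062 ]
silver [0.5085 0.1568 0.062 ]
blue [0.4398 0.1424 0.062 ]
bronze [0.6436 0.1849 0.062 ]
black [0.5758 0.1762 0.062 ]
silver [0.509  0.1514 0.062 ]
blue [0.4418 0.1398 0.062 ]
yellow [0.6421 0.1911 0.018 ]
white [0.5732 0.1743 0.018 ]
green [0.5057 0.1577 0.018 ]
orange [0.4381 0.1413 0.018 ]
[[-0.001  0.401  0.916]
 [-0.001  0.916 -0.401]
 [-1.    -0.001 -0.   ]]
```

Call:
drive_tool(
  rows=[
    [[0,-1,0.5,-0.89,0,0,0],[0,-1,0.5,-0.89,0,0,0],[0,-1,0.5,-0.89,0,0,0],[0,-1,0.5,-0.89,0,0,0],[0,-1,0.5,-0.89,0,0,0],[0,-1,0.5,-0.89,0,0,0],[0,-1,0.5,-0.89,0,0,0]],
  ],
)

```text
time_s: 1.02
eef_pos: [0.3158, 0.3304, 0.2562]
tcp_rot: [-0.191, 1.562, 0.191]
force: [0.3, 0.4, -0.3]
gripper_width: 0.0852
```

```bash
cat >> h.py <<'E'
def yaw(s): 
    M=R.from_rotvec(s['tcp_rot']).as_matrix(); return np.degrees(np.arctan2(M[1,1],M[0,1]))
def to(x,y,z,yw=None):
    s=sense(); M=R.from_rotvec(s['tcp_rot']).as_matrix()
    d=M.T@(np.array([x,y,z])-s['eef_pos'])/.03
    tilt=np.degrees(np.arccos(np.clip(-M[2,0],-1,1)))
    print('t',round(s['time_s'],2),'pos',s['eef_pos'].round(4),'yaw',round(yaw(s),2),'tilt',round(tilt,2),'w',round(s['gripper_width'],4),'F',s['force'].round(1))
    if yw is not None:
        t=R.from_matrix(np.array([[0,np.cos(np.radians(yw)),np.sin(np.radians(yw))],[0,np.sin(np.radians(yw)),-np.cos(np.radians(yw))],[-1,0,0]]))
        w=np.degrees((R.from_matrix(M).inv()*t).as_rotvec())/6
        d=t.inv().apply(np.array([x,y,z])-s['eef_pos'])/.03
        print('turn units',w.round(2),'then')
    print('shift units',d.round(2))
E
python3 -c "
from h import *
to(.6437,.191,.16,103.7)"
```

```text
t 1.02 pos [0.3158 0.3304 0.2562] yaw 103.92 tilt 0.01 w 0.0852 F [ 0.3  0.4 -0.3]
turn units [ 0.04  0.   -0.  ] then
shift units [ 3.21 -7.1   9.52]
```

Call:
drive_tool(
  rows=[
    [[0.32,-0.71,0.95,0.04,0,0,0],[0.32,-0.71,0.95,0,0,0,0],[0.32,-0.71,0.95,0,0,0,0],[0.32,-0.71,0.95,0,0,0,0],[0.32,-0.71,0.95,0,0,0,0],[0.32,-0.71,0.95,0,0,0,0],[0.32,-0.71,0.95,0,0,0,0],[0.32,-0.71,0.95,0,0,0,0],[0.32,-0.71,0.95,0,0,0,0],[0.32,-0.71,0.95,0,0,0,0],[0,0,0,0,0,0,0]],
  ],
)

```text
time_s: 2.4
eef_pos: [0.6433, 0.1894, 0.1581]
tcp_rot: [-0.183, 1.565, 0.183]
force: [-0.0, 0.6, -0.5]
gripper_width: 0.0851
```

```bash
python3 -c "
from h import *
to(.6437,.191,.054,103.7)
s=sense(); im=vision.grab_frame('wrist'); cv2.imwrite('pics/w1.png',im[:,:,::-1])
for p in [(.644,.191,.062),(.574,.1742,.062)]: print(proj('wrist',np.array(p),T('wrist',s)))
"
```

```text
t 2.4 pos [0.6433 0.1894 0.1581] yaw 103.37 tilt 0.14 w 0.0851 F [-0.   0.6 -0.5]
turn units [-0.05 -0.02 -0.  ] then
shift units [3.47 0.05 0.03]
[323.85172259 260.18864022]
[323.83565897 129.54378916]
```

View pics/w1.png

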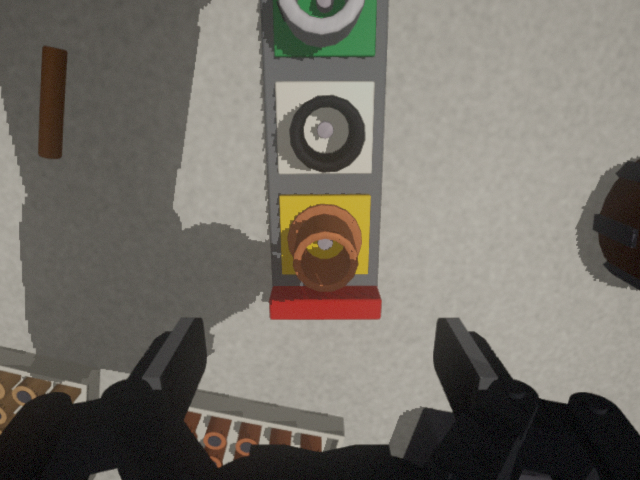

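Call:
drive_tool(
  rows=[
    [[0.9,0.08,0.03,-0.05,-0.02,0,0],[0.9,0,0,0,0,0,0],[0.9,0,0,0,0,0,0],[0.77,0,0,0,0,0,0],[0,0,0,0,0,0,0],[0,0,0,0,0,0,0]],
  ],
)

```text
time_s: 3.2
eef_pos: [0.6432, 0.1939, 0.0577]
tcp_rot: [-0.189, 1.559, 0.19]
force: [0.0, 0.0, 0.3]
gripper_width: 0.0856
```

```bash
python3 -c "
from h import *
to(.6437,.1915,.054,103.7)
s=sense(); im=vision.grab_frame('wrist'); cv2.imwrite('pics/w2.png',im[:,:,::-1])
im=vision.grab_frame('side'); cv2.imwrite('pics/s2.png',cv2.resize(im[100:280,190:430,::-1],None,fx=3,fy=3))
"
```

```text
t 3.2 pos [0.6432 0.1939 0.0577] yaw 103.82 tilt 0.2 w 0.0856 F [0.  0.  0.3]
turn units [0.02 0.03 0.  ] then
shift units [ 0.12 -0.08 -0.  ]
```

View pics/w2.png

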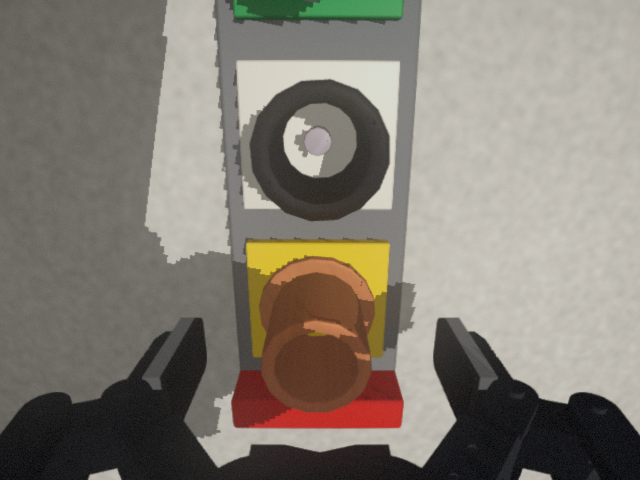

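View pics/s2.png

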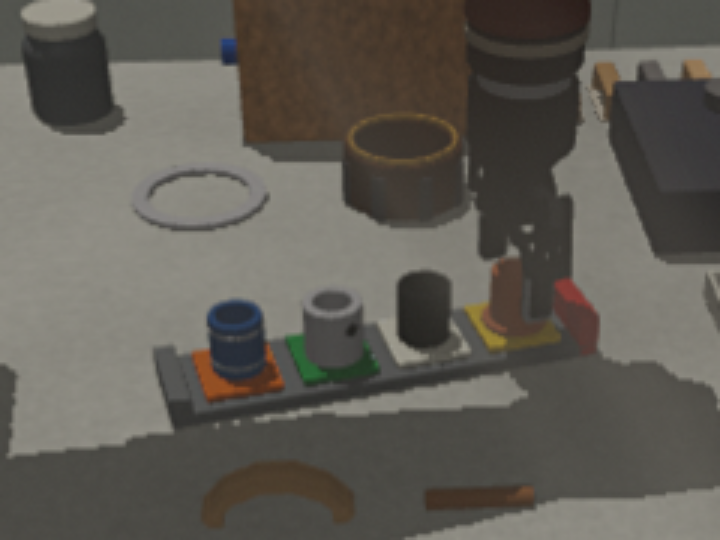

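Call:
drive_tool(
  rows=[
    [[0.08,0,0,0,0,0,1],[0,0,0,0,0,0,1],[0,0,0,0,0,0,1],[0,0,0,0,0,0,1],[0,0,0,0,0,0,1],[0,0,0,0,0,0,1],[0,0,0,0,0,0,1]],
  ],
)

```text
time_s: 4.18
eef_pos: [0.6432, 0.1935, 0.0543]
tcp_rot: [-0.189, 1.56, 0.189]
force: [-0.7, -0.5, 6.1]
gripper_width: 0.0374
```

Call:
drive_tool(
  rows=[
    [[-0.3,0,0,0,0,0,1],[-0.8,0,0,0,0,0,1],[-1,0,0,0,0,0,1],[-1,0,0,0,0,0,1],[-0.4,0,0,0.6,0,0,1],[0,0,0,0.6,0,0,1],[0,0,0,0.6,0,0,1]],
  ],
)

```text
time_s: 5.05
eef_pos: [0.6425, 0.1934, 0.1589]
tcp_rot: [-0.039, 1.569, 0.04]
force: [0.4, 0.2, -1.4]
gripper_width: 0.0372
```

```bash
python3 -c "
from h import *
to(.450,-.2335,.15,93.1)
im=vision.grab_frame('wrist'); cv2.imwrite('pics/w3.png',im[:,:,::-1])
"
```

```text
t 5.05 pos [0.6425 0.1934 0.1589] yaw 92.87 tilt 0.1 w 0.0372 F [ 0.4  0.2 -1.4]
turn units [-0.04  0.02 -0.  ] then
shift units [  0.3  -13.86  -7.18]
```

View pics/w3.png

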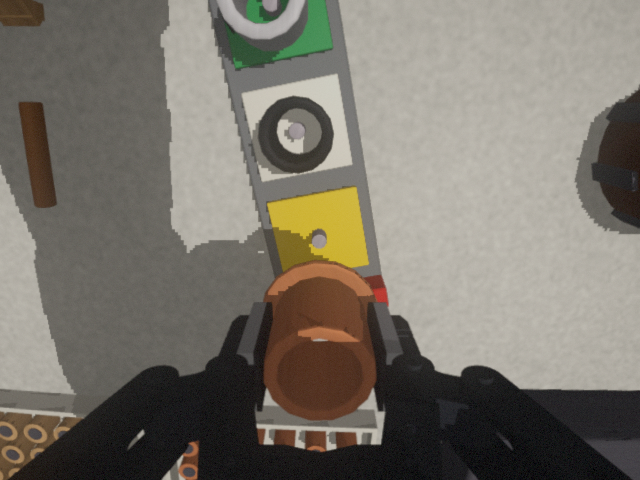

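```bash
python3 -c "
from h import *
for p in [(321,372),(320,366)]:
  print(cast('wrist',p,sense()['eef_pos'][2]+.0077)-sense()['eef_pos'])
print(cast('wrist',(296,133),.062))
"
```

```text
[ 0.00021006 -0.00053802  0.0077    ]
[-0.00210037 -0.00097093  0.0077    ]
[0.57459098 0.17694236 0.062     ]
```

Call:
drive_tool(
  rows=[
    [[0,-0.95,-0.48,-0.04,0.02,0,1],[0,-0.95,-0.48,0,0,0,1],[0,-0.95,-0.48,0,0,0,1],[0,-0.95,-0.48,0,0,0,1],[0,-0.95,-0.48,0,0,0,1],[0,-0.95,-0.48,0,0,0,1],[0,-0.95,-0.48,0,0,0,1],[0,-0.95,-0.48,0,0,0,1],[0,-0.95,-0.48,0,0,0,1],[0,-0.95,-0.48,0,0,0,1],[0,-0.95,-0.48,0,0,0,1],[0,-0.95,-0.48,0,0,0,1]],
  ],
)

```text
time_s: 6.6
eef_pos: [0.4887, -0.1585, 0.1587]
tcp_rot: [-0.045, 1.571, 0.046]
force: [0.3, -0.3, -0.8]
gripper_width: 0.0373
```

```bash
python3 -c "
from h import *
to(.450,-.2335,.13,93.1)
"
```

```text
t 6.6 pos [ 0.4887 -0.1585  0.1587] yaw 93.29 tilt 0.04 w 0.0373 F [ 0.3 -0.3 -0.8]
turn units [ 0.03 -0.   -0.01] then
shift units [ 0.96 -2.43 -1.42]
```

Call:
drive_tool(
  rows=[
    [[0,-0.8,-0.47,0.03,0,0,1],[0,-0.8,-0.47,0,0,0,1],[0.4,-0.8,-0.47,0,0,0,1],[0.55,0,0,0,0,0,1],[0,0,0,0,0,0,1],[0,0,0,0,0,0,1]],
  ],
)

```text
time_s: 7.35
eef_pos: [0.4513, -0.2313, 0.1304]
tcp_rot: [-0.042, 1.57, 0.043]
force: [1.0, 0.3, -1.1]
gripper_width: 0.0373
```

```bash
python3 -c "
from h import *
to(.450,-.2335,.057,93.1)
for n in ('wrist','side','top'):
  im=vision.grab_frame(n)
  if n=='side': im=cv2.resize(im[240:400,200:450],None,fx=3,fy=3)
  if n=='top': im=cv2.resize(im[100:350,360:540],None,fx=2.3,fy=2.3)
  cv2.imwrite('pics/%s4.png'%n,im[:,:,::-1])
# predicted pixel of P2.. discs in wrist view
for p in [(.5199,-.2297,.02),(.450,-.2335,.02)]: print(proj('wrist',np.array(p)))
"
```

```text
t 7.35 pos [ 0.4513 -0.2313  0.1304] yaw 93.12 tilt 0.04 w 0.0373 F [ 1.   0.3 -1.1]
turn units [ 0.    0.   -0.01] then
shift units [ 2.45 -0.07 -0.05]
[318.68931545 346.5924619 ]
[318.45604684 246.34142486]
```

View pics/wrist4.png

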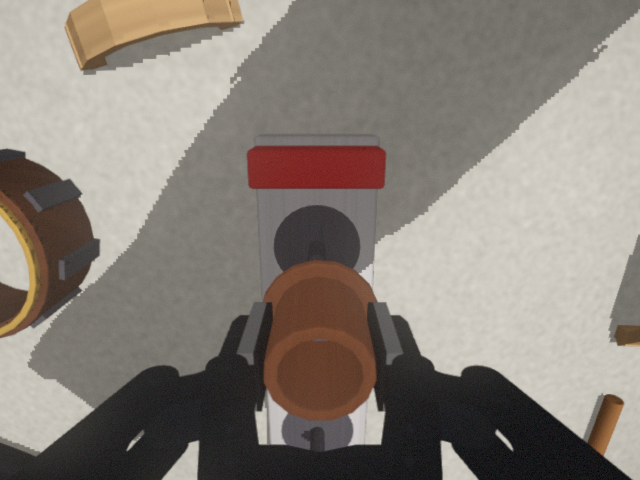

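View pics/side4.png

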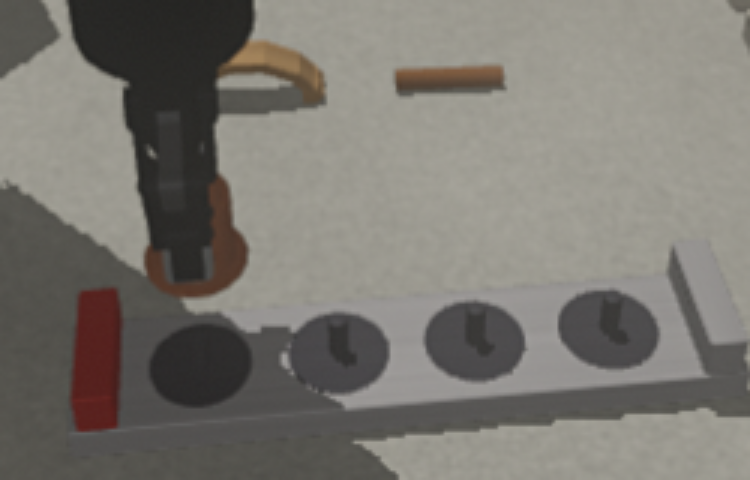

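View pics/top4.png

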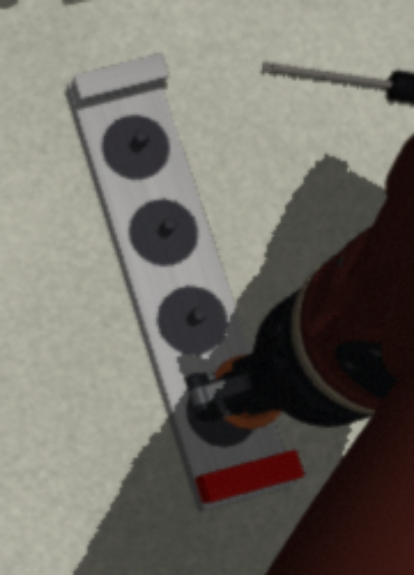

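Call:
drive_tool(
  rows=[
    [[0.7,-0.07,-0.05,0,0,0,1],[0.8,0,0,0,0,0,1],[0.5,0,0,0,0,0,1],[0.25,0,0,0,0,0,1],[0.15,0,0,0,0,0,1],[0,0,0,0,0,0,1],[0,0,0,0,0,0,1]],
  ],
)

```text
time_s: 8.38
eef_pos: [0.4499, -0.2343, 0.0587]
tcp_rot: [-0.042, 1.57, 0.042]
force: [-0.5, -0.4, -1.7]
gripper_width: 0.0375
```

```bash
python3 -c "
from h import *
to(.450,-.2335,.0563,93.1)
for n in ('side',):
  im=vision.grab_frame(n)
  if n=='side': im=cv2.resize(im[240:400,200:450],None,fx=3,fy=3)
  cv2.imwrite('pics/%s5.png'%n,im[:,:,::-1])
"
```

```text
t 8.38 pos [ 0.4499 -0.2343  0.0587] yaw 93.05 tilt 0.04 w 0.0375 F [-0.5 -0.4 -1.7]
turn units [-0.01  0.01  0.  ] then
shift units [0.08 0.03 0.  ]
```

View pics/side5.png

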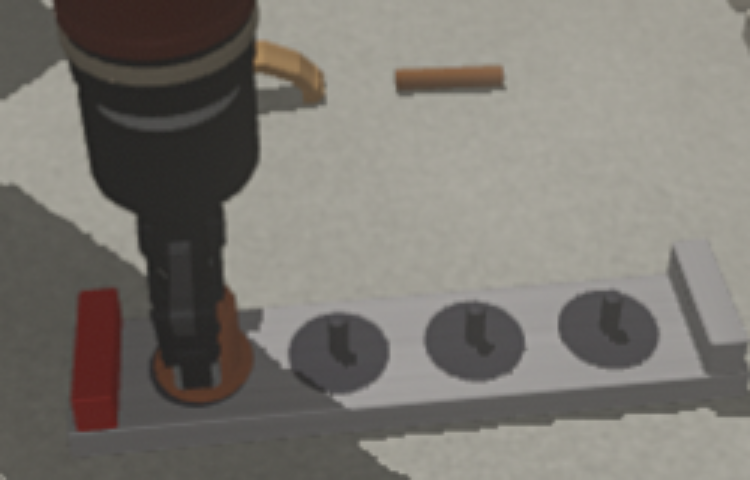

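Call:
drive_tool(
  rows=[
    [[0.07,0,0,0,0,0,1],[0,0,0,0,0,0,1],[0,0,0,0,0,0,0.4],[0,0,0,0,0,0,0.2],[0,0,0,0,0,0,0],[0,0,0,0,0,0,0],[0,0,0,0,0,0,0],[-0.6,0,0,0,0,0,0],[-1,0,0,0,0,0,0],[-1,0,0,0,0,0,0],[-0.9,0,0,-0.6,0,0,0],[0,0.4,0.1,-0.6,0,0,0]],
  ],
)

```text
time_s: 9.93
eef_pos: [0.4524, -0.2232, 0.165]
tcp_rot: [-0.144, 1.563, 0.139]
force: [-0.4, -0.6, -0.6]
gripper_width: 0.0856
```

```bash
python3 -c "
from h import *
to(.574,.175,.15,103.7)
im=vision.grab_frame('wrist'); cv2.imwrite('pics/w6.png',im[:,:,::-1])
"
```

```text
t 9.93 pos [ 0.4524 -0.2232  0.165 ] yaw 100.32 tilt 0.29 w 0.0856 F [-0.4 -0.6 -0.6]
turn units [-0.56  0.03  0.04] then
shift units [ 0.5  11.94  7.08]
```

View pics/w6.png

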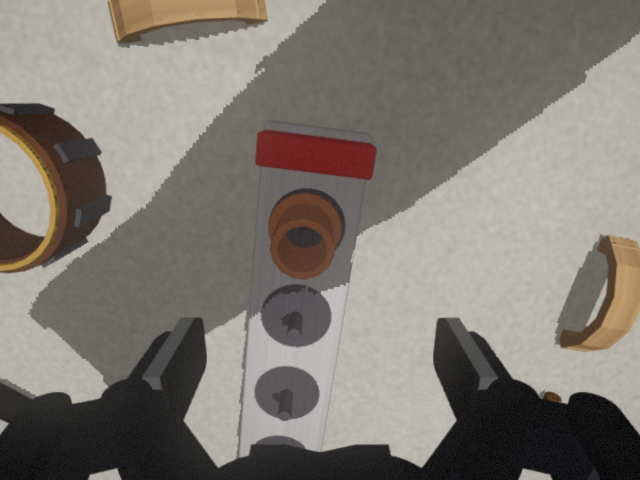

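Call:
drive_tool(
  rows=[
    [[0,0.99,0.6,-0.56,0.03,0.04,0],[0,0.99,0.59,0,0,0,0],[0,0.99,0.59,0,0,0,0],[0,0.99,0.59,0,0,0,0],[0,0.99,0.59,0,0,0,0],[0,0.99,0.59,0,0,0,0],[0,0.99,0.59,0,0,0,0],[0,0.99,0.59,0,0,0,0],[0,0.99,0.59,0,0,0,0],[0,0.99,0.59,0,0,0,0],[0,0.99,0.59,0,0,0,0],[0,0.99,0.59,0,0,0,0]],
  ],
)

```text
time_s: 11.48
eef_pos: [0.5764, 0.175, 0.1628]
tcp_rot: [-0.182, 1.566, 0.189]
force: [0.1, -0.4, -0.2]
gripper_width: 0.0855
```

Call:
drive_tool(
  rows=[
    [[0.4,0,0,0,0,0,0],[0,0,0,0,0,0,0],[0,0,0,0,0,0,0]],
  ],
)

```text
time_s: 11.85
eef_pos: [0.5758, 0.1731, 0.1502]
tcp_rot: [-0.182, 1.566, 0.189]
force: [0.5, -0.4, 0.1]
gripper_width: 0.0853
```

```bash
python3 -c "
from h import *
to(.574,.175,.0543,103.7)
s=sense();im=vision.grab_frame('wrist'); cv2.imwrite('pics/w7.png',im[:,:,::-1])
for p in [(.574,.175,.062),(.5085,.1568,.062)]: print(proj('wrist',np.array(p),T('wrist',s)))
"
```

```text
t 11.85 pos [0.5758 0.1731 0.1502] yaw 103.54 tilt 0.32 w 0.0853 F [ 0.5 -0.4  0.1]
turn units [-0.03 -0.03 -0.04] then
shift units [ 3.2   0.07 -0.04]
[324.83250604 261.28759768]
[320.46329294 133.79456829]
```

View pics/w7.png

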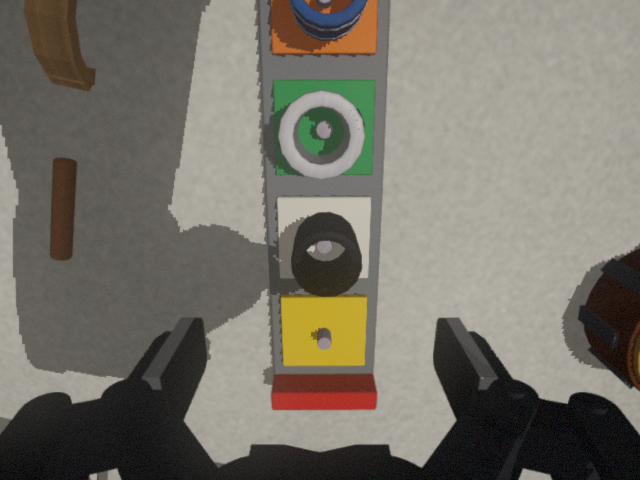

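Call:
drive_tool(
  rows=[
    [[0.9,0.1,-0.04,-0.03,-0.03,-0.04,0],[0.9,0,0,0,0,0,0],[0.9,0,0,0,0,0,0],[0.55,0,0,0,0,0,0],[0,0,0,0,0,0,0],[0,0,0,0,0,0,0]],
  ],
)

```text
time_s: 12.65
eef_pos: [0.5747, 0.1766, 0.0538]
tcp_rot: [-0.188, 1.561, 0.189]
force: [0.3, 0.0, 0.0]
gripper_width: 0.0854
```

```bash
python3 -c "
from h import *
to(.574,.175,.0543,103.7)
s=sense();im=vision.grab_frame('wrist'); cv2.imwrite('pics/w8.png',im[:,:,::-1])
"
```

```text
t 12.65 pos [0.5747 0.1766 0.0538] yaw 103.77 tilt 0.1 w 0.0854 F [0.3 0.  0. ]
turn units [ 0.01  0.02 -0.  ] then
shift units [-0.02 -0.05 -0.04]
```

View pics/w8.png

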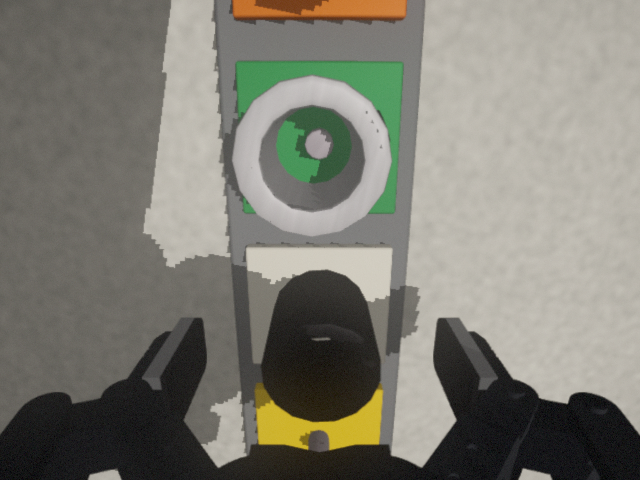

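Call:
drive_tool(
  rows=[
    [[0,0,0,0,0,0,1],[0,0,0,0,0,0,1],[0,0,0,0,0,0,1],[0,0,0,0,0,0,1],[0,0,0,0,0,0,1],[0,0,0,0,0,0,1],[-0.3,0,0,0,0,0,1],[-0.8,0,0,0,0,0,1],[-1,0,0,0,0,0,1],[-1,0,0,0,0,0,1],[-0.3,0,0,0.9,0,0,1],[0,-0.5,0,0.89,0,0,1]],
  ],
)

```text
time_s: 14.2
eef_pos: [0.5765, 0.1624, 0.1559]
tcp_rot: [-0.04, 1.569, 0.041]
force: [0.8, -0.9, -1.2]
gripper_width: 0.0388
```

```bash
python3 -c "
from h import *
to(.5199,-.2297,.15,93.1)
s=sense();im=vision.grab_frame('wrist'); cv2.imwrite('pics/w9.png',im[:,:,::-1])
"
```

```text
t 14.2 pos [0.5765 0.1624 0.1559] yaw 92.95 tilt 0.1 w 0.0388 F [ 0.8 -0.9 -1.2]
turn units [-0.03  0.02 -0.01] then
shift units [  0.2  -12.95  -2.59]
```

View pics/w9.png

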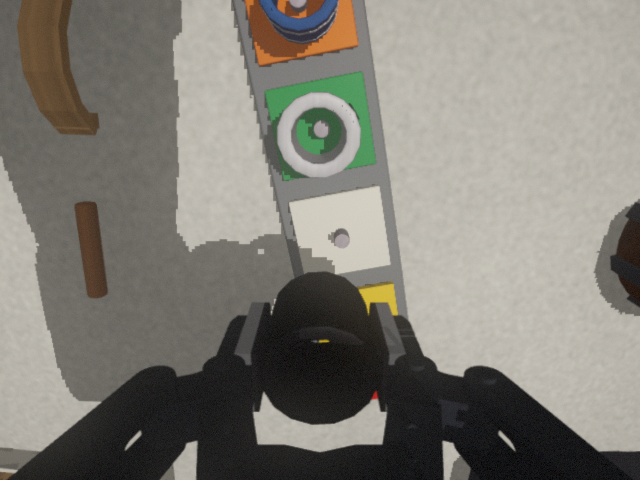

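Call:
drive_tool(
  rows=[
    [[0,-1,-0.2,-0.03,0.02,0,1],[0,-1,-0.2,0,0,0,1],[0,-1,-0.2,0,0,0,1],[0,-1,-0.2,0,0,0,1],[0,-1,-0.2,0,0,0,1],[0,-1,-0.2,0,0,0,1],[0,-1,-0.2,0,0,0,1],[0,-1,-0.2,0,0,0,1],[0,-1,-0.2,0,0,0,1],[0,-1,-0.2,0,0,0,1],[0,-1,-0.2,0,0,0,1],[0,-1,-0.2,0,0,0,1]],
  ],
)

```text
time_s: 15.75
eef_pos: [0.5241, -0.2023, 0.1543]
tcp_rot: [-0.045, 1.573, 0.046]
force: [0.4, 0.5, -1.6]
gripper_width: 0.0388
```

Call:
drive_tool(
  rows=[
    [[0,-0.9,-0.2,0,0,0,1],[0.7,0,0,0,0,0,1],[0,0,0,0,0,0,1],[0,0,0,0,0,0,1]],
  ],
)

```text
time_s: 16.25
eef_pos: [0.52, -0.2285, 0.1339]
tcp_rot: [-0.045, 1.572, 0.046]
force: [1.1, 0.5, -1.5]
gripper_width: 0.0382
```

```bash
python3 -c "
from h import *
to(.5199,-.2297,.0565,93.1)
s=sense();im=vision.grab_frame('wrist'); cv2.imwrite('pics/w10.png',im[:,:,::-1])
"
```

```text
t 16.25 pos [ 0.52   -0.2285  0.1339] yaw 93.29 tilt 0.12 w 0.0382 F [ 1.1  0.5 -1.5]
turn units [ 0.03 -0.02 -0.01] then
shift units [ 2.58 -0.04 -0.01]
```

View pics/w10.png

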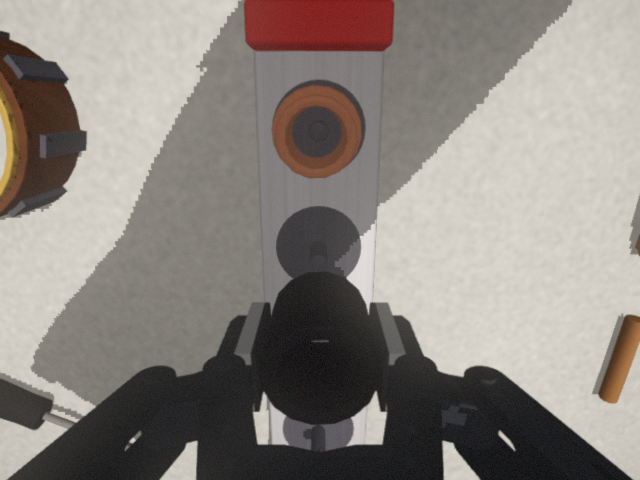

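Call:
drive_tool(
  rows=[
    [[0.7,-0.05,0,0.03,-0.02,0,1],[0.8,0,0,0,0,0,1],[0.6,0,0,0,0,0,1],[0.3,0,0,0,0,0,1],[0.17,0,0,0,0,0,1],[0,0,0,0,0,0,1],[0,0,0,0,0,0,1]],
  ],
)

```text
time_s: 17.18
eef_pos: [0.5204, -0.2306, 0.057]
tcp_rot: [-0.042, 1.569, 0.042]
force: [-0.5, -0.1, -1.1]
gripper_width: 0.0385
```

```bash
python3 -c "
from h import *
to(.5199,-.2297,.0563,93.1)
for n in ('side',):
  im=vision.grab_frame(n)
  if n=='side': im=cv2.resize(im[240:400,200:450],None,fx=3,fy=3)
  cv2.imwrite('pics/%s11.png'%n,im[:,:,::-1])
"
```

```text
t 17.18 pos [ 0.5204 -0.2306  0.057 ] yaw 93.05 tilt 0.05 w 0.0385 F [-0.5 -0.1 -1.1]
turn units [-0.01  0.01  0.  ] then
shift units [ 0.02  0.03 -0.01]
```

View pics/side11.png

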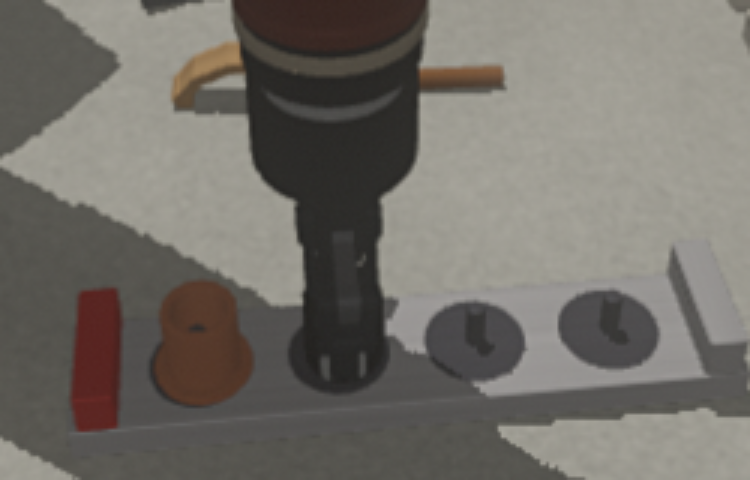

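Black is seated in its disc at P2; release and retreat.

Call:
drive_tool(
  rows=[
    [[0.03,0,0,0,0,0,1],[0,0,0,0,0,0,0.4],[0,0,0,0,0,0,0.2],[0,0,0,0,0,0,0],[0,0,0,0,0,0,0],[0,0,0,0,0,0,0],[0,0,0,0,0,0,0],[-0.6,0,0,0,0,0,0],[-1,0,0,0,0,0,0],[-1,0,0,0,0,0,0],[-0.7,0,0,-0.9,0,0,0],[0,0.4,0.1,-0.88,0,0,0]],
  ],
)

```text
time_s: 18.73
eef_pos: [0.5224, -0.2194, 0.1582]
tcp_rot: [-0.192, 1.559, 0.187]
force: [0.3, 0.3, -0.3]
gripper_width: 0.0854
```

```bash
python3 -c "
from h import *
to(.5085,.158,.15,103.7)
im=vision.grab_frame('wrist'); cv2.imwrite('pics/w12.png',im[:,:,::-1])
"
```

```text
t 18.73 pos [ 0.5224 -0.2194  0.1582] yaw 103.85 tilt 0.27 w 0.0854 F [ 0.3  0.3 -0.3]
turn units [0.02 0.03 0.03] then
shift units [ 0.27 12.33  2.53]
```

View pics/w12.png

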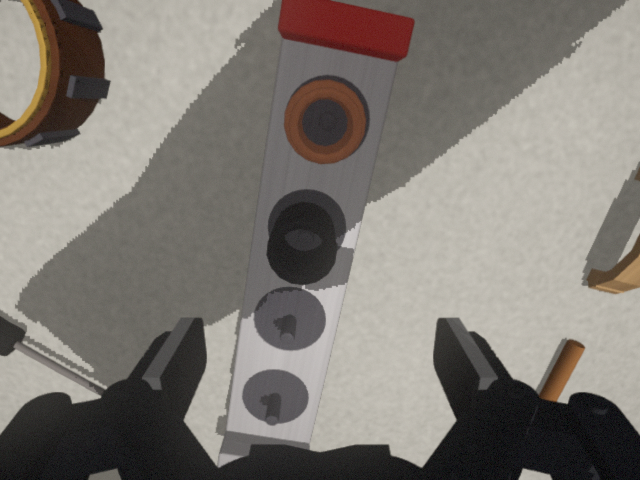

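Black stands on P2 (rim near 302,243). Next, silver.

Call:
drive_tool(
  rows=[
    [[0,1,0.21,0.02,0.03,0.03,0],[0,1,0.21,0,0,0,0],[0,1,0.21,0,0,0,0],[0,1,0.21,0,0,0,0],[0,1,0.21,0,0,0,0],[0,1,0.21,0,0,0,0],[0,1,0.21,0,0,0,0],[0,1,0.21,0,0,0,0],[0,1,0.21,0,0,0,0],[0,1,0.21,0,0,0,0],[0,1,0.21,0,0,0,0],[0,1,0.21,0,0,0,0]],
  ],
)

```text
time_s: 20.27
eef_pos: [0.51, 0.1505, 0.1564]
tcp_rot: [-0.183, 1.565, 0.188]
force: [-0.3, -0.0, 0.1]
gripper_width: 0.0853
```

Call:
drive_tool(
  rows=[
    [[0.27,0.33,0,0,0,0,0],[0,0,0,0,0,0,0],[0,0,0,0,0,0,0]],
  ],
)

```text
time_s: 20.65
eef_pos: [0.5076, 0.1584, 0.1474]
tcp_rot: [-0.183, 1.566, 0.188]
force: [-0.7, -0.8, 0.7]
gripper_width: 0.0855
```

```bash
python3 -c "
from h import *
to(.5085,.158,.0543,103.7)
s=sense();im=vision.grab_frame('wrist'); cv2.imwrite('pics/w13.png',im[:,:,::-1])
for p in [(.5085,.158,.062),(.4398,.1424,.062)]: print(proj('wrist',np.array(p),T('wrist',s)))
"
```

```text
t 20.65 pos [0.5076 0.1584 0.1474] yaw 103.55 tilt 0.27 w 0.0855 F [-0.7 -0.8  0.7]
turn units [-0.03 -0.03 -0.03] then
shift units [ 3.1  -0.02  0.03]
[319.85757372 266.7993217 ]
[321.60343211 133.35051806]
```

View pics/w13.png

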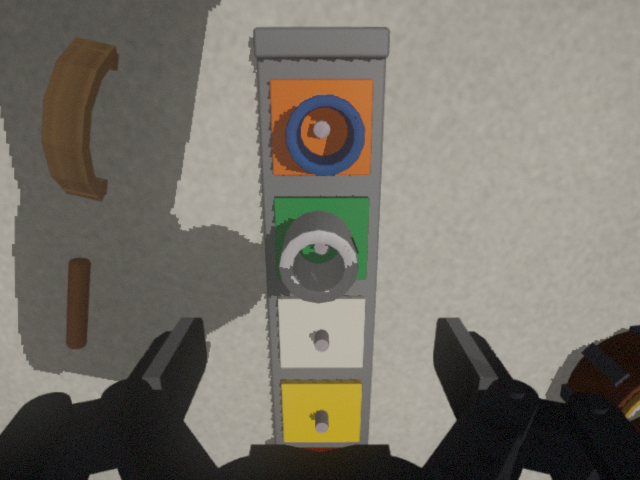

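Call:
drive_tool(
  rows=[
    [[0.9,-0.04,0.03,-0.03,-0.03,-0.03,0],[0.9,0,0,0,0,0,0],[0.8,0,0,0,0,0,0],[0.5,0,0,0,0,0,0],[0,0,0,0,0,0,0],[0,0,0,0,0,0,0]],
  ],
)

```text
time_s: 21.45
eef_pos: [0.5093, 0.1583, 0.0555]
tcp_rot: [-0.188, 1.561, 0.189]
force: [0.2, 0.1, 1.0]
gripper_width: 0.0852
```

```bash
python3 -c "
from h import *
to(.5085,.158,.0543,103.7)
s=sense();im=vision.grab_frame('wrist'); cv2.imwrite('pics/w14.png',im[:,:,::-1])
"
```

```text
t 21.45 pos [0.5093 0.1583 0.0555] yaw 103.77 tilt 0.09 w 0.0852 F [0.2 0.1 1. ]
turn units [ 0.01  0.02 -0.  ] then
shift units [ 0.04 -0.   -0.03]
```

View pics/w14.png

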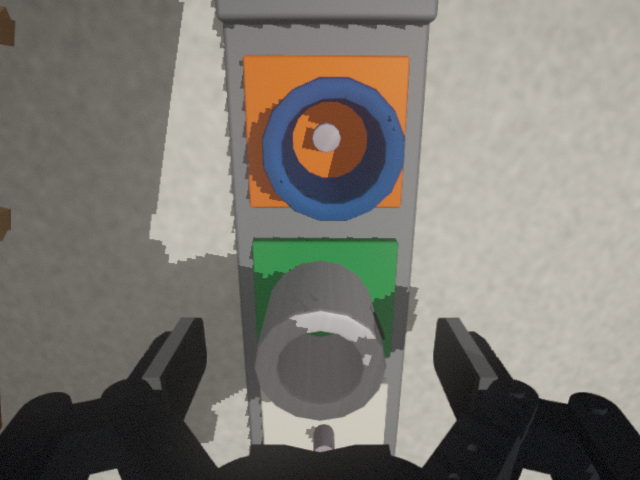

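Silver is centred between the jaws (col ~321).

Call:
drive_tool(
  rows=[
    [[0.03,0,0,0,0,0,1],[0,0,0,0,0,0,1],[0,0,0,0,0,0,1],[0,0,0,0,0,0,1],[0,0,0,0,0,0,1],[0,0,0,0,0,0,1],[-0.3,0,0,0,0,0,1],[-0.8,0,0,0,0,0,1],[-1,0,0,0,0,0,1],[-1,0,0,0,0,0,1],[-0.3,0,0,0.9,0,0,1],[0,-0.5,0,0.89,0,0,1]],
  ],
)

```text
time_s: 23.0
eef_pos: [0.511, 0.144, 0.1567]
tcp_rot: [-0.04, 1.569, 0.041]
force: [-0.2, -1.1, -1.7]
gripper_width: 0.0419
```

```bash
python3 -c "
from h import *
to(.5897,-.2259,.15,93.1)
s=sense();im=vision.grab_frame('wrist'); cv2.imwrite('pics/w15.png',im[:,:,::-1])
"
```

```text
t 23.0 pos [0.511  0.144  0.1567] yaw 92.95 tilt 0.1 w 0.0419 F [-0.2 -1.1 -1.7]
turn units [-0.03  0.01 -0.01] then
shift units [  0.22 -12.45   1.95]
```

View pics/w15.png

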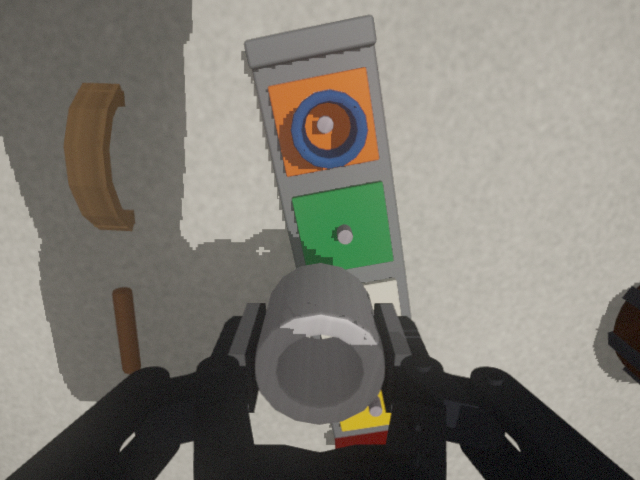

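Call:
drive_tool(
  rows=[
    [[0,-1,0.16,-0.03,0.01,0,1],[0,-1,0.16,0,0,0,1],[0,-1,0.16,0,0,0,1],[0,-1,0.16,0,0,0,1],[0,-1,0.16,0,0,0,1],[0,-1,0.16,0,0,0,1],[0,-1,0.16,0,0,0,1],[0,-1,0.16,0,0,0,1],[0,-1,0.16,0,0,0,1],[0,-1,0.16,0,0,0,1],[0,-1,0.16,0,0,0,1],[0,-1,0.16,0,0,0,1]],
  ],
)

```text
time_s: 24.55
eef_pos: [0.5884, -0.2133, 0.1549]
tcp_rot: [-0.044, 1.572, 0.046]
force: [-0.1, 0.5, -2.6]
gripper_width: 0.0421
```

Call:
drive_tool(
  rows=[
    [[0,-0.45,0.03,0,0,0,1],[0.7,0,0,0,0,0,1],[0,0,0,0,0,0,1],[0,0,0,0,0,0,1]],
  ],
)

```text
time_s: 25.05
eef_pos: [0.5898, -0.2249, 0.1338]
tcp_rot: [-0.044, 1.572, 0.046]
force: [-0.1, 0.1, -0.6]
gripper_width: 0.0422
```

```bash
python3 -c "
from h import *
to(.5897,-.2259,.057,93.1)
s=sense();im=vision.grab_frame('wrist'); cv2.imwrite('pics/w16.png',im[:,:,::-1])
"
```

```text
t 25.05 pos [ 0.5898 -0.2249  0.1338] yaw 93.29 tilt 0.13 w 0.0422 F [-0.1  0.1 -0.6]
turn units [ 0.03 -0.02 -0.01] then
shift units [ 2.56 -0.03 -0.  ]
```

View pics/w16.png

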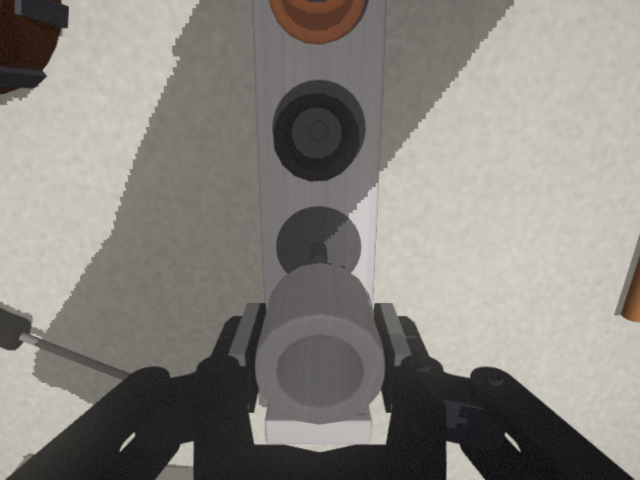

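Call:
drive_tool(
  rows=[
    [[0.7,-0.04,0,0.03,-0.02,0,1],[0.8,0,0,0,0,0,1],[0.6,0,0,0,0,0,1],[0.3,0,0,0,0,0,1],[0.14,0,0,0,0,0,1],[0,0,0,0,0,0,1],[0,0,0,0,0,0,1]],
  ],
)

```text
time_s: 25.98
eef_pos: [0.5906, -0.2276, 0.0589]
tcp_rot: [-0.042, 1.568, 0.042]
force: [-0.7, 0.9, -2.5]
gripper_width: 0.0423
```

```bash
python3 -c "
from h import *
to(.5897,-.2259,.0567,93.1)
for n in ('side',):
  im=vision.grab_frame(n)
  if n=='side': im=cv2.resize(im[240:400,200:450],None,fx=3,fy=3)
  cv2.imwrite('pics/%s17.png'%n,im[:,:,::-1])
"
```

```text
t 25.98 pos [ 0.5906 -0.2276  0.0589] yaw 93.05 tilt 0.12 w 0.0423 F [-0.7  0.9 -2.5]
turn units [-0.01  0.02  0.  ] then
shift units [ 0.07  0.06 -0.03]
```

View pics/side17.png

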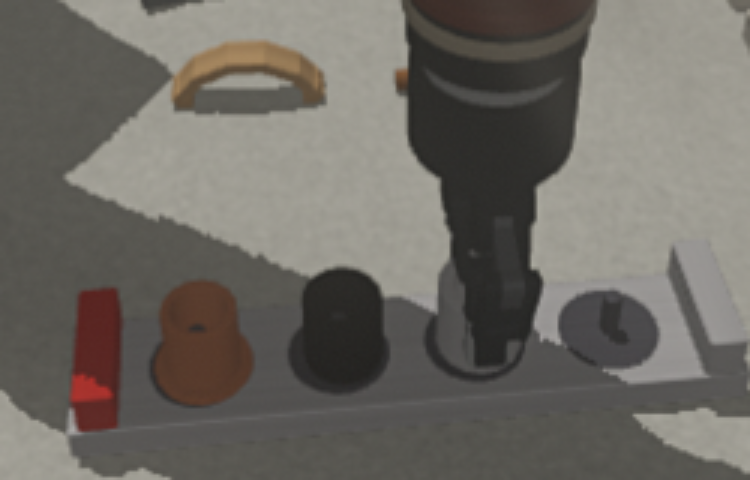

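Call:
drive_tool(
  rows=[
    [[0.08,0.04,-0.02,0,0.02,0,1],[0,0,0,0,0,0,1],[0,0,0,0,0,0,0.4],[0,0,0,0,0,0,0.2],[0,0,0,0,0,0,0],[0,0,0,0,0,0,0],[0,0,0,0,0,0,0],[-0.6,0,0,0,0,0,0],[-1,0,0,0,0,0,0],[-1,0,0,0,0,0,0],[-0.7,0,0,-0.9,0,0,0],[0,0.4,-0.2,-0.88,0,0,0]],
  ],
)

```text
time_s: 27.52
eef_pos: [0.5833, -0.2164, 0.1586]
tcp_rot: [-0.192, 1.559, 0.188]
force: [0.6, 1.2, -0.2]
gripper_width: 0.0853
```

```bash
python3 -c "
from h import *
to(.4395,.1435,.15,103.7)
im=vision.grab_frame('wrist'); cv2.imwrite('pics/w18.png',im[:,:,::-1])
"
```

```text
t 27.52 pos [ 0.5833 -0.2164  0.1586] yaw 103.87 tilt 0.23 w 0.0853 F [ 0.6  1.2 -0.2]
turn units [0.03 0.03 0.03] then
shift units [ 0.29 12.79 -1.82]
```

View pics/w18.png

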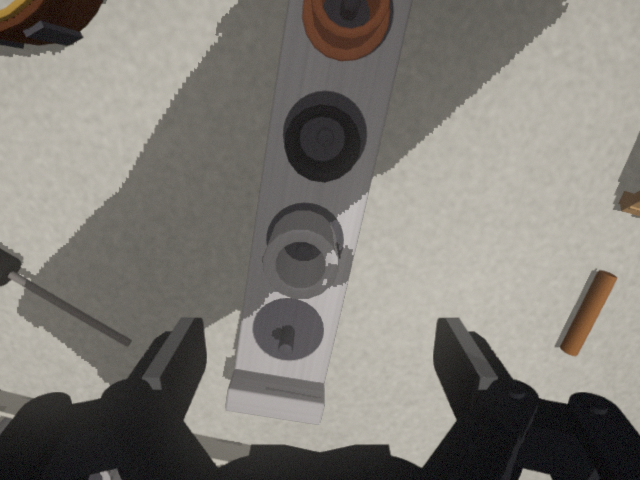

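Silver stands on P3. Now blue.

Call:
drive_tool(
  rows=[
    [[0,1,-0.14,0.03,0.03,0.03,0],[0,1,-0.14,0,0,0,0],[0,1,-0.14,0,0,0,0],[0,1,-0.14,0,0,0,0],[0,1,-0.14,0,0,0,0],[0,1,-0.14,0,0,0,0],[0,1,-0.14,0,0,0,0],[0,1,-0.14,0,0,0,0],[0,1,-0.14,0,0,0,0],[0,1,-0.14,0,0,0,0],[0,1,-0.14,0,0,0,0],[0,1,-0.14,0,0,0,0]],
  ],
)

```text
time_s: 29.08
eef_pos: [0.4484, 0.1238, 0.1571]
tcp_rot: [-0.182, 1.566, 0.187]
force: [0.3, 0.5, -0.2]
gripper_width: 0.0853
```

Call:
drive_tool(
  rows=[
    [[0.27,0.79,-0.14,0,0,0,0],[0,0,0,0,0,0,0],[0,0,0,0,0,0,0]],
  ],
)

```text
time_s: 29.45
eef_pos: [0.4394, 0.1446, 0.1488]
tcp_rot: [-0.183, 1.566, 0.188]
force: [-0.4, -0.5, -0.8]
gripper_width: 0.0854
```

```bash
python3 -c "
from h import *
to(.4395,.1435,.0543,103.7)
s=sense();im=vision.grab_frame('wrist'); cv2.imwrite('pics/w19.png',im[:,:,::-1])
for p in [(.4395,.1435,.062)]: print(proj('wrist',np.array(p),T('wrist',s)))
"
```

```text
t 29.45 pos [0.4394 0.1446 0.1488] yaw 103.52 tilt 0.27 w 0.0854 F [-0.4 -0.5 -0.8]
turn units [-0.03 -0.03 -0.03] then
shift units [ 3.15 -0.04 -0.  ]
[318.93325935 264.31507458]
```

View pics/w19.png

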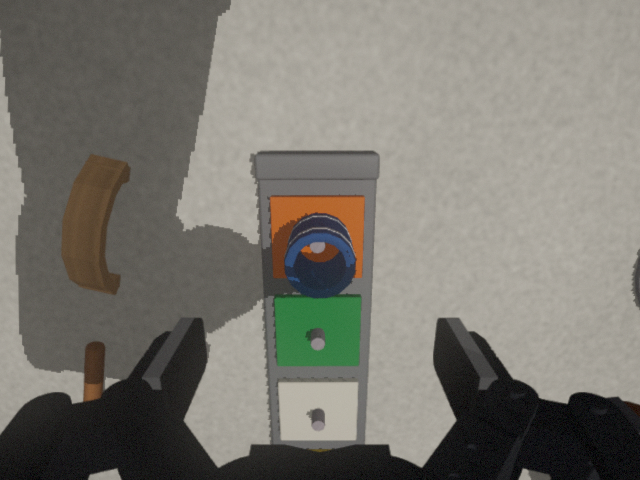

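Blue rim centre is about (320,264), matching the prediction (319,264).

Call:
drive_tool(
  rows=[
    [[0.9,-0.02,0,-0.03,-0.03,-0.03,0],[0.9,0,0,0,0,0,0],[0.8,0,0,0,0,0,0],[0.55,0,0,0,0,0,0],[0,0,0,0,0,0,0],[0,0,0,0,0,0,0]],
  ],
)

```text
time_s: 30.25
eef_pos: [0.4395, 0.1444, 0.0546]
tcp_rot: [-0.187, 1.562, 0.188]
force: [-0.3, 0.1, 0.6]
gripper_width: 0.0858
```

```bash
python3 -c "
from h import *
to(.4395,.1435,.0543,103.7)
s=sense();im=vision.grab_frame('wrist'); cv2.imwrite('pics/w20.png',im[:,:,::-1])
"
```

```text
t 30.25 pos [0.4395 0.1444 0.0546] yaw 103.71 tilt 0.04 w 0.0858 F [-0.3  0.1  0.6]
turn units [ 0.  0. -0.] then
shift units [ 0.01 -0.03 -0.01]
```

View pics/w20.png

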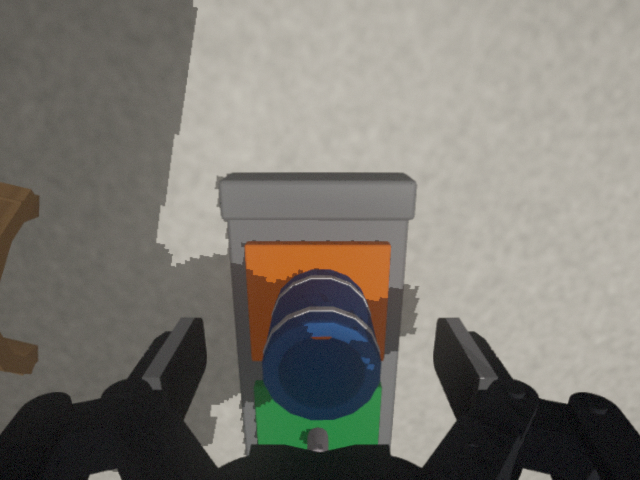

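Call:
drive_tool(
  rows=[
    [[0,0,0,0,0,0,1],[0,0,0,0,0,0,1],[0,0,0,0,0,0,1],[0,0,0,0,0,0,1],[0,0,0,0,0,0,1],[0,0,0,0,0,0,1],[-0.3,0,0,0,0,0,1],[-0.8,0,0,0,0,0,1],[-1,0,0,0,0,0,1],[-1,0,0,0,0,0,1],[-0.3,0,0,0.9,0,0,1],[0,-0.5,0.3,0.89,0,0,1]],
  ],
)

```text
time_s: 31.8
eef_pos: [0.4503, 0.1313, 0.1571]
tcp_rot: [-0.039, 1.57, 0.04]
force: [0.5, -0.7, -0.5]
gripper_width: 0.0389
```

```bash
python3 -c "
from h import *
to(.6597,-.2221,.15,93.1)
s=sense();im=vision.grab_frame('wrist'); cv2.imwrite('pics/w21.png',im[:,:,::-1])
"
```

```text
t 31.8 pos [0.4503 0.1313 0.1571] yaw 92.89 tilt 0.06 w 0.0389 F [ 0.5 -0.7 -0.5]
turn units [-0.04  0.01 -0.01] then
shift units [  0.24 -12.14   6.33]
```

View pics/w21.png

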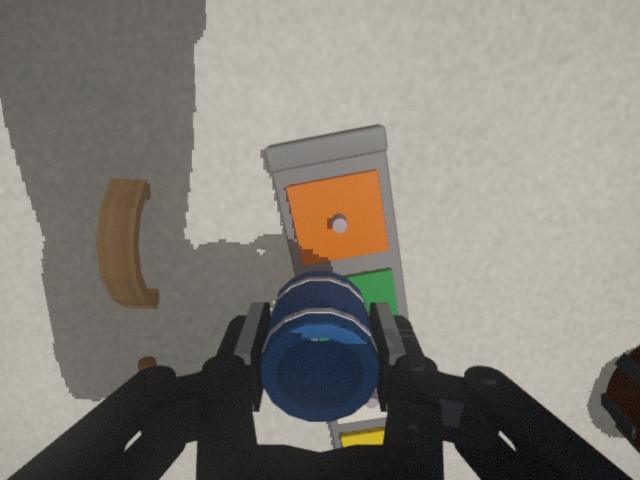

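Call:
drive_tool(
  rows=[
    [[0,-1,0.52,-0.04,0.01,0,1],[0,-1,0.52,0,0,0,1],[0,-1,0.52,0,0,0,1],[0,-1,0.52,0,0,0,1],[0,-1,0.52,0,0,0,1],[0,-1,0.52,0,0,0,1],[0,-1,0.52,0,0,0,1],[0,-1,0.52,0,0,0,1],[0,-1,0.52,0,0,0,1],[0,-1,0.52,0,0,0,1],[0,-1,0.52,0,0,0,1],[0,-1,0.52,0,0,0,1]],
  ],
)

```text
time_s: 33.35
eef_pos: [0.6573, -0.2186, 0.1549]
tcp_rot: [-0.044, 1.573, 0.046]
force: [-0.3, -0.4, -0.6]
gripper_width: 0.039
```

Call:
drive_tool(
  rows=[
    [[0,-0.12,0.08,0,0,0,1],[0.7,0,0,0,0,0,1],[0,0,0,0,0,0,1],[0,0,0,0,0,0,1]],
  ],
)

```text
time_s: 33.85
eef_pos: [0.6591, -0.2204, 0.1337]
tcp_rot: [-0.044, 1.573, 0.046]
force: [-0.3, 0.2, -0.7]
gripper_width: 0.0388
```

```bash
python3 -c "
from h import *
to(.6597,-.2221,.057,93.1)
s=sense();im=vision.grab_frame('wrist'); cv2.imwrite('pics/w22.png',im[:,:,::-1])
"
```

```text
t 33.85 pos [ 0.6591 -0.2204  0.1337] yaw 93.28 tilt 0.17 w 0.0388 F [-0.3  0.2 -0.7]
turn units [ 0.03 -0.03 -0.01] then
shift units [ 2.56 -0.06  0.02]
```

View pics/w22.png

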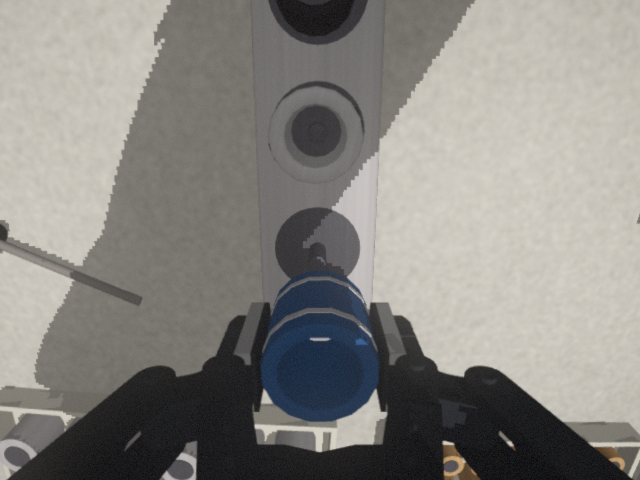

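Call:
drive_tool(
  rows=[
    [[0.7,-0.03,0.01,0.03,-0.03,0,1],[0.8,0,0,0,0,0,1],[0.6,0,0,0,0,0,1],[0.3,0,0,0,0,0,1],[0.14,0,0,0,0,0,1],[0,0,0,0,0,0,1],[0,0,0,0,0,0,1]],
  ],
)

```text
time_s: 34.78
eef_pos: [0.6604, -0.2225, 0.0587]
tcp_rot: [-0.042, 1.568, 0.042]
force: [-0.9, 0.1, -1.4]
gripper_width: 0.0385
```

```bash
python3 -c "
from h import *
to(.6597,-.2221,.0567,93.1)
for n in ('side',):
  im=vision.grab_frame(n)
  if n=='side': im=cv2.resize(im[240:400,200:450],None,fx=3,fy=3)
  cv2.imwrite('pics/%s23.png'%n,im[:,:,::-1])
"
```

```text
t 34.77 pos [ 0.6604 -0.2225  0.0587] yaw 93.05 tilt 0.13 w 0.0385 F [-0.9  0.1 -1.4]
turn units [-0.01  0.02  0.  ] then
shift units [ 0.07  0.01 -0.02]
```

View pics/side23.png

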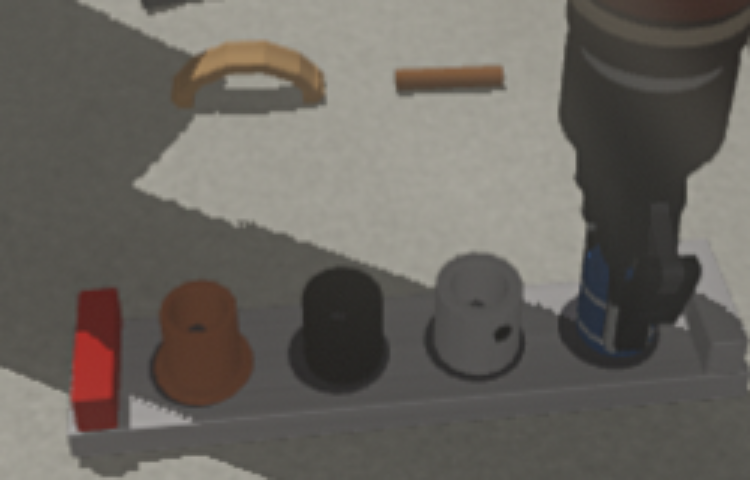

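Call:
drive_tool(
  rows=[
    [[0.07,0.01,-0.02,0,0.02,0,1],[0,0,0,0,0,0,1],[0,0,0,0,0,0,0.4],[0,0,0,0,0,0,0.2],[0,0,0,0,0,0,0],[0,0,0,0,0,0,0],[0,0,0,0,0,0,0],[-0.6,0,0,0,0,0,0],[-1,0,0,0,0,0,0],[-1,0,0,0,0,0,0],[-1,0,0,0,0,0,0],[-1,0,0,0,0,0,0]],
  ],
)

```text
time_s: 36.33
eef_pos: [0.6596, -0.2221, 0.1965]
tcp_rot: [-0.042, 1.57, 0.042]
force: [-0.3, -0.2, -0.0]
gripper_width: 0.0853
```

Call:
drive_tool(
  rows=[
    [[0,1,-0.5,0,0,0,0],[0,1,-0.5,0,0,0,0],[0,1,-0.5,0,0,0,0],[0,1,-0.5,0,0,0,0],[0,1,-0.5,0,0,0,0],[0,1,-0.5,0,0,0,0],[0,1,-0.5,0,0,0,0],[0,1,-0.3,0,0,0,0],[0,1,0,0,0,0,0],[0,1,0,0,0,0,0],[0,0,0,0,0,0,0],[0,0,0,0,0,0,0]],
  ],
)

```text
time_s: 37.83
eef_pos: [0.53, 0.0711, 0.1949]
tcp_rot: [-0.042, 1.57, 0.042]
force: [0.0, -0.0, 0.1]
gripper_width: 0.0851
```

```bash
python3 -c "
from h import *
print(sense()['time_s'],sense()['qvel'].round(3))
im=vision.grab_frame('side'); im=cv2.resize(im[240:400,200:450],None,fx=3,fy=3); cv2.imwrite('pics/side24.png',im[:,:,::-1])
im=vision.grab_frame('top'); im=cv2.resize(im[110:330,370:510],None,fx=2.7,fy=2.7,interpolation=cv2.INTER_CUBIC); cv2.imwrite('pics/top24.png',im[:,:,::-1])
for p in [(.450,-.2335,.064),(.5199,-.2297,.064),(.5897,-.2259,.064),(.6597,-.2221,.064)]: print(((proj('top',np.array(p))-[370,110])*2.7).round(),((proj('side',np.array(p))-[200,240])*3).round())
"
```

```text
37.825 [-0.016  0.006 -0.005 -0.003  0.001  0.002]
[252. 445.] [195. 303.]
[215. 333.] [338. 290.]
[179. 224.] [478. 278.]
[144. 120.] [618. 267.]
```

View pics/side24.png

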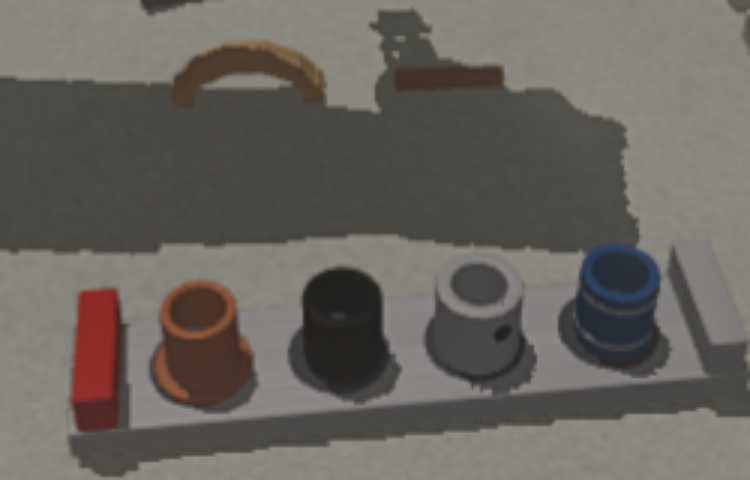

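View pics/top24.png

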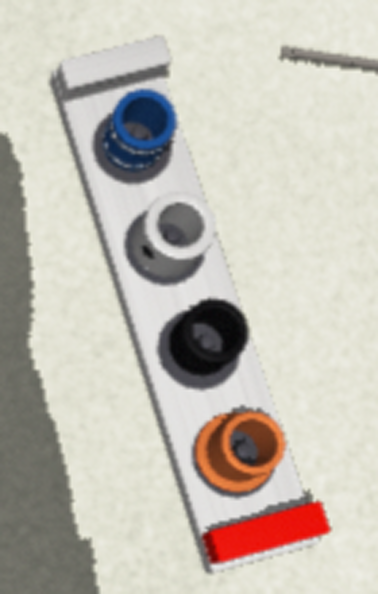

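```bash
python3 -c "
from plant import r
print(r.finish_job())"
```

```text
the job is handed in; nothing more can be done
None
```

All four tubes are on the inspection rack, one per pin, and the job was handed in at about 38 s. From the red stop outward the order is bronze, black, silver, blue, the same as from the wash rack's red end.

- **Position:** in the last top view, each tube's rim was about where a tube centred on its pin should appear, roughly within 1–2 mm. In the side view, blue and silver were also close. I did not compare bronze and black there.
- **State:** all four stood upright and flat on the rack. The gripper was open and about 0.3 m away from the tubes.
- **Disagreements:** before the moves, the side camera's positions for the pins and tubes differed from the top camera's by up to about 7 mm. I used the top camera's values, and the wrist camera confirmed them to about 2 mm. The gripper read 0.6–2 mm less than the stated tube diameters, but no grasp slipped.

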